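# Unclip a clock movement and hold it up for inspection

### The job

Three black clock movements are clipped on the run-in rack; lift the one with the long thin hand shaft (the other two carry a flat brass disc) straight up off the rail against its sprung catch, and only once it is clear of the rail tip it back until its hand shaft points upward, at 45 degrees or steeper. Finish while still holding it like that, gripped and still in the air at least 25 cm above the bench, clear of everything else; leave the other two movements and the other loose things on the bench where they are.

Things in the scene. Friction and masses are not known exactly. Their poses are not given: they have to be found in the camera images.
- movement: The clock movement to take: black case 36 (x) x 50 (y) x 60 (z) mm, 0.17 to 0.35 kg; origin at the case's centre. +x comes out of the front along the brass hand shaft (hub 18 mm across, 6 long, then a rod 10 mm across); z points up while it hangs. The side faces (y = +-25 mm) are plain and free to grip from above, 50 mm wide; the next case on the rail is at least 58 mm away.
- shaft_tip (a point): End of the brass hand shaft of the movement to take, 62 mm in front (+x) of the centre of its case.
- hanger (a point): Top middle of the steel hanger on the back of the movement to take, level with the case top: 24 mm wide (y), it goes back over the rail and its tongue reaches down behind the rail to 32 mm below this point; 26 mm of straight lift frees it. A toe at its foot sits under a sprung roller: the first 12 mm of lift push the roller back, taking about 10 N over the weight.
- strike_a: One of the two other movements on the rail: same black case, hanger and origin, but a flat brass disc 44 mm across and 5 mm thick on the front instead of the shaft. Stays where it is.
- strike_b: The second of the two other movements with a flat brass disc; the same as strike_a. Stays where it is.
- rack: Run-in rack, fixed: grey base 150 (x) x 460 (y) x 12 mm, end plates 102 mm high, rail along y, and 55 mm behind the rail a guide bar (top at 104 mm) with three sprung roller catches. Origin on the bench under the rail, z up. The cases hang in front (+x) of the rail, centres at x = 20, z = 75 mm, near y = -120, 0 and 120 mm, fronts facing +x, away from the robot; who hangs where varies.
- rail_top (a point): Middle of the top edge of the rack's aluminium rail, 100 mm above the bench; the rail is 7 mm thick, 50 mm high and 450 mm long.
- plaque: Loose pair of dark wooden boards 90 x 110 mm, 20 mm high, lying on the bench near the robot, on its right. Origin centre of underside. Stays.
- glue: Loose glue bottle 48 mm across, 130 mm high, standing near the robot on its left. Origin centre of underside. Stays.
- tape: Loose roll of paper tape 90 mm across, 24 mm high, lying near the robot on its left, by the glue bottle. Origin centre of underside. Stays.
- driver: Loose screwdriver lying beyond the rack. Origin at its underside, x along it. Stays.

How it is judged:
By the outcome, as a careful person would: the job done as asked, in the order asked, and still so for the second after the job is handed in, while the arm keeps its last pose, push and grip.
It also fails if it takes over 32 s, if anything falls off the work surface, if the arm or the gripper's body presses on something with over 40 N, if the wrist force passes 120 N, or if a joint passes its speed limit or range.

### The arm

A 6-joint arm with a two-finger parallel gripper is mounted at the origin on the work surface. World frame = base frame: x ahead of the robot, y to its left, z up, the work surface at z = 0. Lengths are in m, angles in rad, forces in N, time in s.
With the tool pointing down it reaches from about 0.375 to 0.925 m from the base axis. Payload 5.7 kg.
Tool frame: the origin (TCP) lies at the centre of the arm's flange, where the gripper is bolted on; the fingertips stand 173 mm ahead of it and the grasp point (between the pads) lies 155 mm ahead of it; z points along the fingers, y is the line along which they close (so a half turn about z gives the same grasp; the last joint's range is limited). The gripper opens to 85 mm and grips with 20 to 120 N. Pads are 22 mm wide; open, the fingers measure 114 mm over their backs; the gripper's body (76 mm by 85 mm) begins 54 mm behind the grasp point. The pads swing forward as they close: fully open they stand 13 mm farther back than shut.
Start: joints at [-1.216, 0.359, 1.51, -0, 1.272, -0.115], TCP at [0.272, -0.535, 0.405] pointing down, gripper open.
Joint ranges: [-2.97, 2.97], [-1.01, 2.36], [0.21, 2.38], [-0.96, 4.11], [0.2, 2.71], [-2.98, 2.98]. Speed limits (rad/s): [2.39, 2.39, 3.14, 3.14, 3.14, 3.14].

### API

Orientations are given as a unit quaternion [w, x, y, z].
In Python, from cell import ctrl gives the robot as it stands.
- The arm moves only by the shell command python3 -m creep 'ROWS' [FORCE]. ROWS is JSON, a list of rows, each a list of 3 entries, a list of its own where there are three numbers: the opening, from 0 (shut) to 1 (fully open), then the shift along the world's x, y, z in m, then the turn about the world's z in degrees. A call has 1 to 20 rows; each row shifts and turns the commanded pose from where the row before left it; what a row does not reach is not made up. A row lasts 1/10 s, in which the tool goes at most 50 mm and 8.59 degrees, less where a joint would pass 70% of its speed; a pose out of reach is approached as far as the arm can. A call with a gripper value outside its range is refused whole. The fingers move at their own pace and stop on an object; FORCE is the grip in N (left out, the last holds). Time passes only in rows, so rows that do not move let the fingers close. It gives the time, the measured TCP pose, the force, the opening and the grip force at its end, in the units of the state.
- ctrl.observe(): the state, without advancing time (a new reading comes with each control period).
- ctrl.snapshot(name): name is "side" or "top" or "wrist"; returns a dict with "image" (400x640x3 uint8, blue, green, red), "fx", "fy", "cx", "cy" (pixels), "R" (3x3) and "t" (3): a world point X has camera coordinates R X + t. Camera axes: x right, y down, z forward; pixel columns grow to the right and rows downward; lengths in m; the calibration is good to about 2 mm. A picture is of the moment at which its call begins. There is no depth.
- ctrl.sign_off(): hands the job in; it is judged then, once.
Trained networks look in a picture, given as the dict that the camera call returned (one of the last four; its "shot" number tells which), for a name from the list of things; names that differ only in an ending like _2 or _b are one class to them, and where a whole thing is asked for, a point or a joint stands for the part that bears it (a point fixed in the world has none). Each returns a list of dicts, best first, with "p" (0 to 1); they miss things now and then, are a little off and sometimes report something else, mostly with a low value. They report only what shows in the picture. A call takes as long as a camera call.
- ctrl.spot_in(picture, label): "bbox" ([centre column, centre row, width, height] as shares, 0 to 1, of the picture: columns of its width, rows of its height, round what is visible of it).
- ctrl.silhouettes(picture, label): "mask" (400x640 bool, what is visible of it) and "bbox" ([centre column, centre row, width, height] as shares, 0 to 1, of the picture: columns of its width, rows of its height, round what is visible of it).
The state is a dict: "clock": time; "qpos": joint angles; "qvel": joint speeds; "joint_efforts": joint torques, N m; "tcp_pos": TCP position; "orientation": TCP orientation; "wrist_force": force on the tool from outside, world axes, zero at the start; "moment": the same for the moment, N m; "finger_gap": finger opening in m; "finger_force": force on a finger pad.
Only numpy, scipy, OpenCV 4.12 (cv2) and the standard library are available. Lean on these libraries where they do the work, as an engineer would, in place of code of your own. Each camera call takes 0.05 s, during which the arm holds its last target. There are 200 camera calls.

## Working session

There is one attempt and no reset: what is moved stays moved. The work goes in short steps, Python scripts to look and compute and a shell command to move; the robot and the scene stay as the last step left them, time stands still between calls to the robot, and variables do not carry over. Pictures are saved under pics/ and viewed, at most 10 in all, crops included, and the job is handed in when it is done.

```bash
mkdir -p pics
cat > h.py <<'E'
import numpy as np,cv2
from cell import ctrl
def ray(p,u,v):
    R=np.array(p["R"]);t=np.array(p["t"]);return -R.T@t, R.T@np.array([(u-p["cx"])/p["fx"],(v-p["cy"])/p["fy"],1.])
def atz(p,u,v,z):
    c,d=ray(p,u,v);return c+d*(z-c[2])/d[2]
def proj(p,X):
    x=np.array(p["R"])@np.array(X)+np.array(p["t"]);return p["cx"]+p["fx"]*x[0]/x[2],p["cy"]+p["fy"]*x[1]/x[2]
E
python3 - <<'E'
from h import *
for n in("top","side"):
    p=ctrl.snapshot(n);cv2.imwrite(f"pics/{n}0.png",p["image"])
    print(n,np.round(ray(p,320,200)[0],3),p["fx"])
    for l in("movement","shaft_tip","hanger","strike_a","rack","rail_top","plaque","glue","tape","driver"):
        for d in ctrl.spot_in(p,l)[:4]:
            if d["p"]<.25: continue
            b=np.array(d["bbox"])*[640,400,640,400];print(l,round(d["p"],2),np.round(b,1),np.round(atz(p,b[0],b[1],.1 if l not in("plaque","tape","driver") else .02),3))
print(ctrl.observe()["orientation"],ctrl.observe()["clock"])
E
```

```text
top [0.249 0.045 1.815] 516.0057989344328
movement 0.55 [348.  200.4  15.7  26.7] [ 0.55  -0.053  0.1  ]
shaft_tip 0.68 [346.6 198.   16.   19.3] [ 0.558 -0.048  0.1  ]
hanger 0.73 [346.8 202.2  17.9  29.3] [ 0.544 -0.048  0.1  ]
strike_a 0.63 [317.6 213.   17.8  15.5] [0.505 0.049 0.1  ]
strike_a 0.59 [381.4 190.   14.9  19.2] [ 0.588 -0.165  0.1  ]
rack 0.9 [353.8 213.  140.2  86.5] [ 0.507 -0.072  0.1  ]
rail_top 0.93 [350.3 213.5 137.   81.2] [ 0.505 -0.061  0.1  ]
glue 0.51 [215.7 271.1  18.9  17.8] [0.303 0.382 0.1  ]
tape 0.46 [245.2 276.   29.4  25.8] [0.291 0.295 0.02 ]
driver 0.68 [347.3 133.4   3.5  38.1] [ 0.809 -0.051  0.02 ]
driver 0.51 [381.1 190.7  12.2  16.2] [ 0.601 -0.174  0.02 ]
side [0.229 0.74  0.973] 397.8967966006706
movement 0.8 [321.7 185.1  28.9  26. ] [ 0.547 -0.018  0.1  ]
shaft_tip 0.9 [324.5 186.4  32.4  26.3] [ 0.537 -0.016  0.1  ]
hanger 0.55 [324.2 185.4  31.3  20.1] [ 0.54 -0.02  0.1 ]
strike_a 0.83 [327.2 156.7  16.9  26.8] [ 0.577 -0.141  0.1  ]
strike_a 0.62 [329.9 213.   20.3  24.2] [0.486 0.075 0.1  ]
strike_a 0.43 [352.8 352.2  21.3  37.7] [0.301 0.423 0.1  ]
rack 0.85 [337.4 196.8  54.  128.7] [0.487 0.01  0.1  ]
rail_top 0.56 [339.2 194.8  51.4 127.7] [0.485 0.    0.1  ]
plaque 0.62 [421.9 168.8  21.8  21.5] [ 0.285 -0.276  0.02 ]
plaque 0.41 [328.6 210.8  20.1  27.3] [0.516 0.007 0.02 ]
glue 0.91 [354.4 352.2  20.9  36.8] [0.298 0.422 0.1  ]
tape 0.77 [371.5 321.   35.9  41.7] [0.289 0.304 0.02 ]
tape 0.66 [329.5 211.4  19.2  26.3] [0.513 0.008 0.02 ]
tape 0.38 [338.6 194.2  50.4 132.5] [ 0.511 -0.069  0.02 ]
driver 0.71 [250.1 176.9  22.6  12.6] [ 0.816 -0.039  0.02 ]
[-5.45019834e-05  9.72540523e-01  2.32733598e-01 -7.41779747e-06] 1.1
```

Run:
```python
import cv2,numpy as np
a=cv2.imread("pics/top0.png")[150:270,265:445];b=cv2.imread("pics/side0.png")[110:270,260:420]
cv2.imwrite("pics/top0c.png",cv2.resize(a,(792,528),interpolation=3));cv2.imwrite("pics/side0c.png",cv2.resize(b,(600,600),interpolation=3))
```

```text
(no output)
```

View pics/top0c.png

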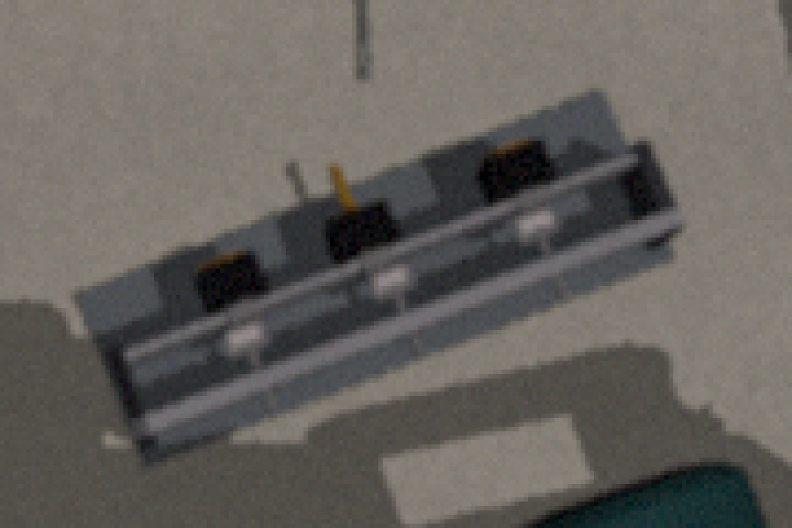

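View pics/side0c.png

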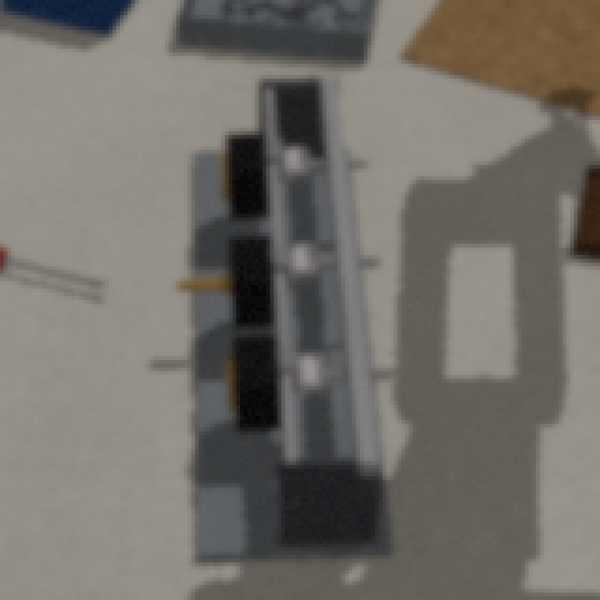

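Run:
```python
from h import *
p=ctrl.snapshot("top")
f=lambda c,z:atz(p,265+c[0]/4.4,150+c[1]/4.4,z)
A=f((125,355),.1);B=f((637,160),.1);G1=f((145,420),.104);G2=f((680,215),.104)
for n,q in(("rail+y",A),("rail-y",B),("g1",G1),("g2",G2)):print(n,q.round(4))
d=A-B;yaw=np.degrees(np.arctan2(-d[0],d[1]));print("len",np.linalg.norm(d),"yaw",yaw,"glen",np.linalg.norm(G1-G2),np.degrees(np.arctan2(-(G1-G2)[0],(G1-G2)[1])))
o=(A+B)/2;ex=np.array([np.cos(np.radians(yaw)),np.sin(np.radians(yaw)),0]);ey=np.array([-ex[1],ex[0],0])
print("o",o.round(4),"guide offset",((G1+G2)/2-o)@ex)
tip=f((335,167),.075);print("tip",tip.round(4),"rack",(tip-o)@ex,(tip-o)@ey)
print("mv centre pred",(o+.020*ex+ey*((tip-o)@ey)).round(4))
for l in("movement","strike_a"):
    for m in ctrl.silhouettes(p,l)[:3]:
        v,u=np.nonzero(m["mask"]);q=atz(p,u.mean(),v.mean(),.1);print(l,round(m["p"],2),len(u),((q-o)@ex).round(4),((q-o)@ey).round(4),u.mean().round(1),v.mean().round(1))
```

```text
rail+y [0.4432 0.1287 0.1   ]
rail-y [ 0.6027 -0.261   0.1   ]
g1 [0.3937 0.112  0.104 ]
g2 [ 0.5597 -0.2929  0.104 ]
len 0.4210532637140351 yaw 22.26044950040135 glen 0.4376036160928709 22.287658167081197
o [ 0.5229 -0.0661  0.1   ] guide offset -0.05200496080587814
tip [ 0.5972 -0.0298  0.075 ] rack 0.08248137691693236 0.005533524426768947
mv centre pred [ 0.5393 -0.0534  0.1   ]
movement 0.67 194 0.0256 0.0066 347.3 202.1
strike_a 0.63 197 0.0243 -0.1228 383.1 188.9
strike_a 0.47 206 0.0238 0.1143 317.7 213.9
```

```bash
python3 -m creep '[[1,[0.0222,0.0402,0],-1],[1,[0.0222,0.0402,0],-1],[1,[0.0222,0.0402,0],-1],[1,[0.0222,0.0402,0],-1],[1,[0.0222,0.0402,0],-0.6],[1,[0.0222,0.0402,0],0],[1,[0.0222,0.0402,0],0],[1,[0.0222,0.0402,0],0],[1,[0.0222,0.0402,0],0],[1,[0.0222,0.0402,0],0],[1,[0.0222,0.0402,0],0],[1,[0.0222,0.0402,0],0],[1,[0,0,0],0],[1,[0,0,0],0]]' 100
python3 - <<'E'
from h import *
p=ctrl.snapshot("wrist");cv2.imwrite("pics/w1.png",p["image"])
im=p["image"].copy()
y=np.radians(22.3);ex=np.array([np.cos(y),np.sin(y),0]);ey=np.array([-ex[1],ex[0],0]);o=np.array([.5229,-.0661,0])
for a,b,z,c in((0,-.225,.1,0),(0,.225,.1,0),(-.055,0,.104,0),(.002,-.0185,.105,1),(.002,.0315,.105,1),(.038,-.0185,.105,1),(.038,.0315,.105,1),(.082,.0065,.075,2)):
    u,v=proj(p,o+a*ex+b*ey+[0,0,z]);print(a,b,z,round(u,1),round(v,1))
    if 0<=u<640 and 0<=v<400: cv2.circle(im,(int(u),int(v)),3,[(0,0,255),(0,255,0),(255,0,255)][c],-1)
cv2.imwrite("pics/w1a.png",im)
for l in("movement","shaft_tip","hanger"):
    for d in ctrl.spot_in(p,l)[:2]:print(l,d["p"],np.array(d["bbox"])*[640,400,640,400])
s=ctrl.observe();print(s["clock"],s["wrist_force"])
E
```

```text
clock: 2.65
tcp_pos: [0.5382, -0.0517, 0.4046]
orientation: [0.0, 0.981, 0.195, -0.0]
wrist_force: [-0.3, -0.5, 0.4]
finger_gap: 0.0853
finger_force: 0.0
0 -0.225 0.1 590.0 215.4
0 0.225 0.1 70.1 213.8
-0.055 0 0.104 329.8 274.5
0.002 -0.0185 0.105 352.2 214.1
0.002 0.0315 0.105 293.4 214.0
0.038 -0.0185 0.105 353.4 172.3
0.038 0.0315 0.105 292.5 172.1
0.082 0.0065 0.075 323.1 116.4
movement 0.96 [321.28  170.08   60.928 111.2  ]
shaft_tip 0.86 [321.472 167.04   57.792 110.08 ]
hanger 0.91 [320.064 167.96   60.48  114.72 ]
2.85 [ 0.17651242  0.39454042 -0.60985112]
```

View pics/w1a.png

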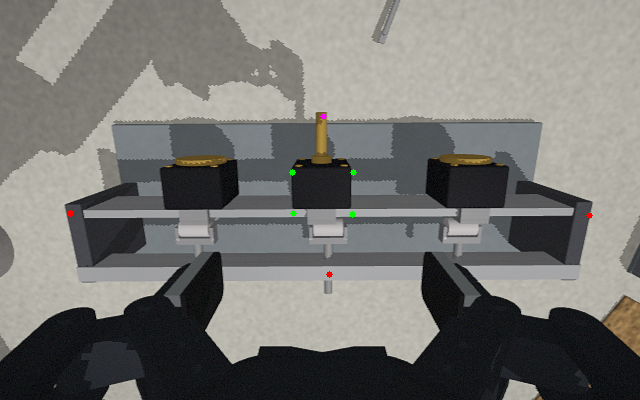

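Run:
```python
from h import *
p=ctrl.snapshot("wrist")
y=np.radians(22.3);ex=np.array([np.cos(y),np.sin(y),0]);ey=np.array([-ex[1],ex[0],0]);o=np.array([.5229,-.0661,0])
c,d=ray(p,320,200);e=c-o;print("cam rack",e@ex,e@ey,c[2],"axis",d@ex,d@ey,d[2])
def r(u,v,z):
    q=atz(p,u,v,z)-o;return round(q@ex*1000,1),round(q@ey*1000,1)
for n,a in(("railL",(84,196,.1)),("railL2",(84,208,.1)),("railL3",(84,216,.1)),("railR3",(575,216,.1)),("railR2",(575,208,.1)),("tip",(321,112,.08)),("tipc",(321,115,.075)),("caseFL",(295,160,.105)),("caseFR",(349,160,.105)),("caseBL",(293,208,.105)),("caseBR",(352,208,.105)),("gL1",(78,266,.104)),("gL2",(78,278,.104)),("gR2",(578,278,.104)),("baseL",(113,123,.012)),("baseR",(541,123,.012))):print(n,r(*a))
im=cv2.resize(p["image"][90:300,220:440],(660,630)[:2] if 0 else (628,600),interpolation=2);cv2.imwrite("pics/w1c.png",im)
```

```text
cam rack 0.08409662631426386 0.005685145561508925 0.374605593486252 axis -0.2555636897876054 0.005899906120230896 -0.9668022914776948
railL (np.float64(15.3), np.float64(208.6))
railL2 (np.float64(4.6), np.float64(210.6))
railL3 (np.float64(-2.6), np.float64(212.0))
railR3 (np.float64(-3.1), np.float64(-213.7))
railR2 (np.float64(4.1), np.float64(-212.3))
tip (np.float64(84.2), np.float64(6.4))
tipc (np.float64(81.7), np.float64(6.4))
caseFL (np.float64(46.5), np.float64(27.6))
caseFR (np.float64(46.5), np.float64(-16.4))
caseBL (np.float64(5.9), np.float64(30.2))
caseBR (np.float64(5.8), np.float64(-19.7))
gL1 (np.float64(-48.0), np.float64(223.1))
gL2 (np.float64(-59.8), np.float64(225.3))
gR2 (np.float64(-60.3), np.float64(-224.7))
baseL (np.float64(73.2), np.float64(227.8))
baseR (np.float64(72.7), np.float64(-227.4))
```

View pics/w1c.png

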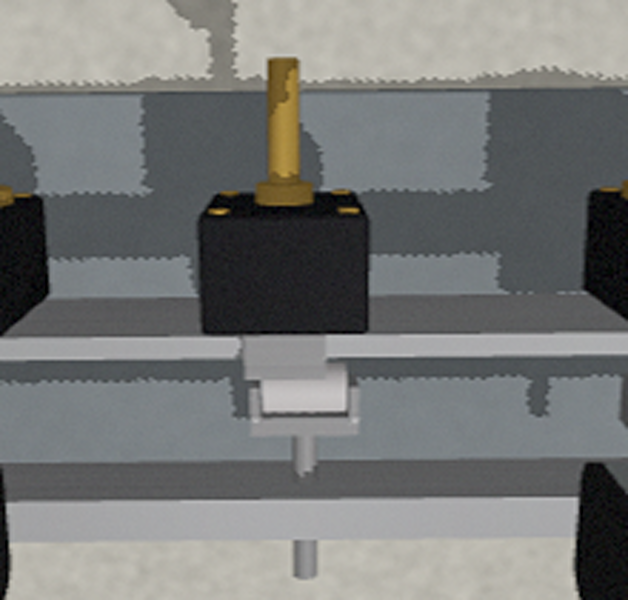

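```bash
python3 -m creep '[[1,[0.003,-0.001,-0.04],0],[1,[0,0,-0.045],0],[1,[0,0,-0.045],0],[1,[0,0,-0.03],0],[1,[0,0,-0.009],0],[1,[0,0,0],0],[0.3,[0,0,0],0],[0.3,[0,0,0],0],[0.3,[0,0,0],0],[0.3,[0,0,0],0],[0.3,[0,0,0],0],[0.3,[0,0,0],0]]' 120
```

```text
clock: 4.1
tcp_pos: [0.5419, -0.0536, 0.2378]
orientation: [0.001, 0.981, 0.194, 0.002]
wrist_force: [-1.8, -0.6, 7.0]
finger_gap: 0.0488
finger_force: 122.3
```

```bash
python3 -m creep '[[0.3,[0,0,0.006],0],[0.3,[0,0,0.006],0],[0.3,[0,0,0.006],0],[0.3,[0,0,0.008],0],[0.3,[0,0,0.01],0],[0.3,[0,0,0.02],0],[0.3,[0,0,0.03],0],[0.3,[0,0,0.03],0],[0.3,[0,0,0.02],0],[0.3,[0,0,0],0]]' 120
python3 - <<'E'
from h import *
s=ctrl.observe();print(s["clock"],s["wrist_force"],s["tcp_pos"])
im=[]
for n in("side","wrist"):
    p=ctrl.snapshot(n);im.append(p["image"])
a=cv2.resize(im[0][130:230,260:380],(480,400),interpolation=2)
cv2.imwrite("pics/l1.png",np.hstack([a,im[1][0:400,160:480]]))
E
```

```text
clock: 5.1
tcp_pos: [0.5414, -0.0539, 0.3749]
orientation: [0.001, 0.981, 0.194, 0.002]
wrist_force: [1.0, 0.2, -2.9]
finger_gap: 0.0487
finger_force: 125.3
5.1 [ 1.01613813  0.18040771 -2.85178252] [ 0.54138488 -0.05385973  0.37488889]
```

View pics/l1.png

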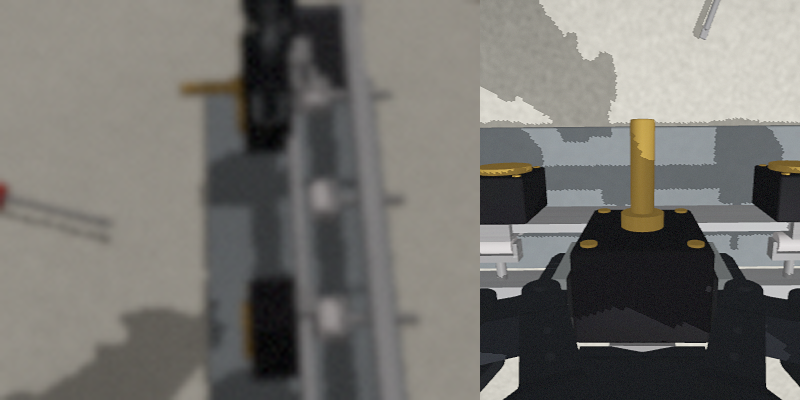

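```bash
python3 -m creep '[[0.3,[-0.025,-0.0276,0],0],[0.3,[-0.025,-0.0276,0],0],[0.3,[-0.025,-0.0276,0],0],[0.3,[-0.025,-0.0276,0],0],[0.3,[0,0,-0.03],0],[0.3,[0,0,-0.03],0],[0.3,[0,0,-0.02],0],[0.3,[0,0,0],0],[0.3,[0,0,0],0]]' 120
python3 - <<'E'
from h import *
p=ctrl.snapshot("wrist");q=ctrl.snapshot("side")
a=cv2.resize(q["image"][110:210,290:410],(480,400),interpolation=2)
cv2.imwrite("pics/g1.png",np.hstack([a,p["image"][:,160:480]]))
E
```

```text
clock: 6.1
tcp_pos: [0.4404, -0.1637, 0.2908]
orientation: [-0.001, 0.981, 0.194, -0.001]
wrist_force: [-0.4, -0.4, -3.6]
finger_gap: 0.0488
finger_force: 125.6
```

View pics/g1.png

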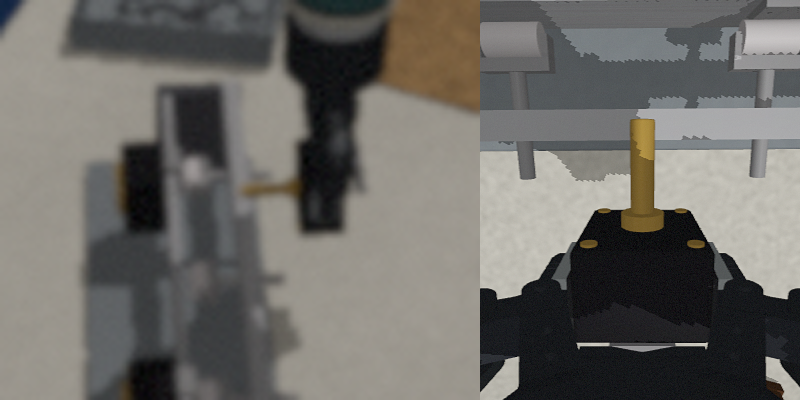

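```bash
python3 -m creep '[[0.3,[0,0,0],0],[0.3,[0,0,0],0],[0.3,[0,0,-0.01],0],[0.3,[0,0,-0.008],0],[0.3,[0,0,-0.005],0],[0.3,[0,0,-0.005],0],[0.3,[0,0,-0.005],0],[0.3,[0,0,-0.005],0],[0.3,[0,0,-0.005],0],[0.3,[0,0,-0.005],0],[0.3,[0,0,0],0],[0.3,[0,0,0],0]]' 30
python3 - <<'E'
from h import *
p=ctrl.snapshot("wrist");q=ctrl.snapshot("side")
a=cv2.resize(q["image"][110:210,290:410],(480,400),interpolation=2)
cv2.imwrite("pics/g2.png",np.hstack([a,p["image"][:,160:480]]))
E
```

```text
clock: 7.4
tcp_pos: [0.4411, -0.1644, 0.2439]
orientation: [0.0, 0.981, 0.194, 0.0]
wrist_force: [-4.0, -1.4, 7.1]
finger_gap: 0.0488
finger_force: 127.7
```

View pics/g2.png

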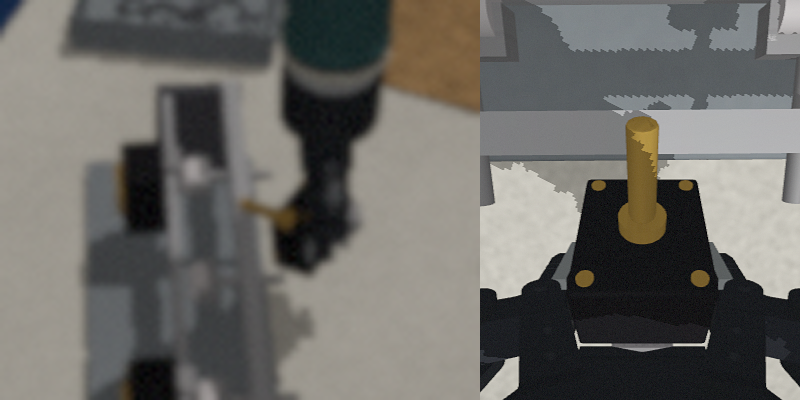

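```bash
python3 -m creep '[[0.3,[0.001,0.0004,-0.004],0],[0.3,[0.001,0.0004,-0.004],0],[0.3,[0.0015,0.0006,-0.004],0],[0.3,[0.002,0.0008,-0.004],0],[0.3,[0.002,0.0008,-0.004],0],[0.3,[0.001,0.0004,-0.003],0],[0.3,[0,0,0],0],[0.3,[0,0,0],0]]' 120
cat > ang.py <<'E'
from h import *
def run(name):
    p=ctrl.snapshot("wrist");q=ctrl.snapshot("side");s=ctrl.observe()
    T=s["tcp_pos"];w,x,y,z=s["orientation"];a=2*np.arctan2(y,x);ex=np.array([np.cos(a),np.sin(a),0]);k=np.array([0,0,1.])
    print(np.degrees(a))
    im=p["image"].copy()
    for th in range(25,71,5):
        c,sn=np.cos(np.radians(th)),np.sin(np.radians(th));f=c*ex+sn*k;u=-sn*ex+c*k
        P=T-.151*k
        tip=P+.061*f-.011*u;hub=P+.023*f-.011*u
        pt,ph=proj(p,tip),proj(p,hub);print(th,np.round(pt,1),np.round(ph,1),np.round(proj(q,tip),1))
    cv2.imwrite(f"pics/{name}.png",np.hstack([cv2.resize(q["image"][110:210,290:410],(480,400),interpolation=2),im[:,160:480]]))
E
python3 -c "from ang import *;run('g3')"
```

```text
clock: 8.3
tcp_pos: [0.4481, -0.161, 0.2203]
orientation: [-0.0, 0.981, 0.194, -0.002]
wrist_force: [-8.5, -5.9, 5.9]
finger_gap: 0.0489
finger_force: 128.5
22.355928377643206
25 [321.8 131.2] [321.8 220.3] [348.3 166.1]
30 [321.8 137.7] [321.8 222.3] [348.8 165. ]
35 [321.8 146.4] [321.8 225. ] [349.5 163.8]
40 [321.8 157.5] [321.8 228.1] [350.4 162.7]
45 [321.7 170.9] [321.8 231.8] [351.3 161.6]
50 [321.7 186.8] [321.8 236.1] [352.4 160.6]
55 [321.7 205.2] [321.8 240.8] [353.6 159.6]
60 [321.7 225.8] [321.8 246.1] [354.9 158.7]
65 [321.7 248.4] [321.8 251.8] [356.3 157.9]
70 [321.6 272.5] [321.8 257.9] [357.8 157.2]
```

View pics/g3.png

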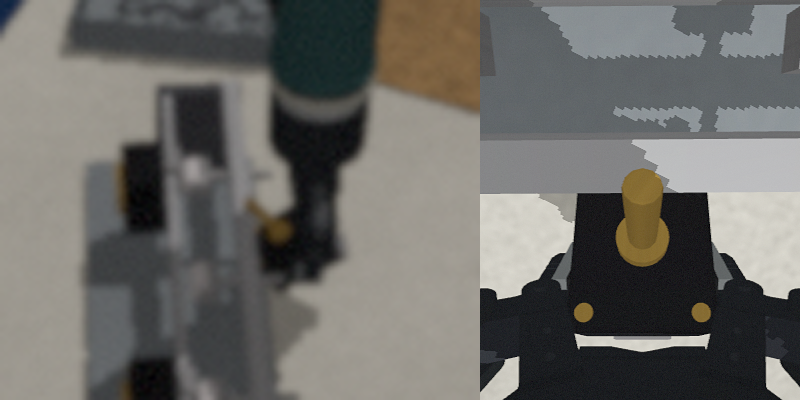

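```bash
python3 -m creep '[[0.3,[0.0014,0.0006,-0.001],0],[0.3,[0.0014,0.0006,0],0],[0.3,[0,0,0],0],[0.3,[-0.005,-0.002,0],0],[0.3,[-0.015,-0.006,0],0],[0.3,[-0.02,-0.008,0.01],0],[0.3,[0,0,0.02],0],[0.3,[0,0,0.03],0],[0.3,[0,0,0.035],0],[0.3,[0,0,0.035],0],[0.3,[0,0,0.035],0],[0.3,[0,0,0.035],0],[0.3,[0,0,0.035],0],[0.3,[0,0,0.035],0],[0.3,[0,0,0.03],0],[0.3,[0,0,0.02],0],[0.3,[0,0,0.01],0],[0.3,[0,0,0],0],[0.3,[0,0,0],0],[0.3,[0,0,0],0]]' 120
python3 -c "
from ang import *;run('f')
p=ctrl.snapshot('top');cv2.imwrite('pics/ft.png',cv2.resize(p['image'][140:300,200:460],(780,480)))"
```

```text
clock: 10.4
tcp_pos: [0.4119, -0.1753, 0.5479]
orientation: [-0.001, 0.981, 0.193, -0.001]
wrist_force: [-0.3, 0.0, -3.5]
finger_gap: 0.0491
finger_force: 127.1
22.318281117814852
25 [323.  131.2] [322.9 220.7] [366.9  74. ]
30 [323.  137.7] [322.9 222.7] [367.7  72.1]
35 [323.  146.5] [322.9 225.3] [368.6  70.4]
40 [323.  157.5] [322.9 228.5] [369.7  68.6]
45 [323. 171.] [322.9 232.2] [371.  67.]
50 [323. 187.] [322.9 236.5] [372.4  65.4]
55 [323.  205.4] [322.9 241.3] [374.   63.9]
60 [323.  226.1] [322.9 246.5] [375.6  62.5]
65 [323.  248.8] [322.9 252.3] [377.5  61.3]
70 [323.  273.1] [322.9 258.4] [379.4  60.2]
```

View pics/f.png

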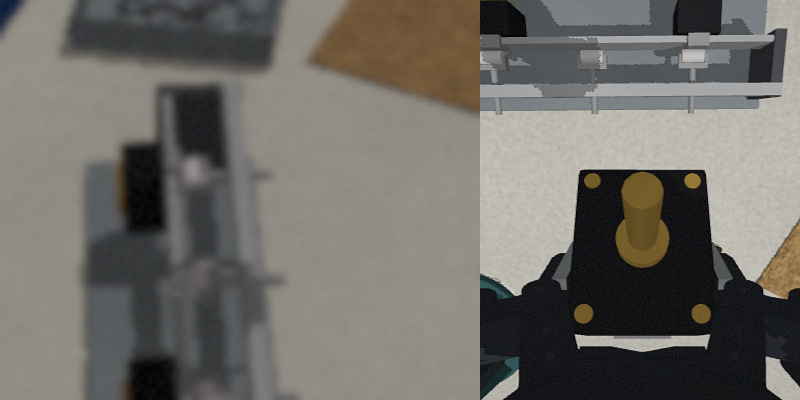

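View pics/ft.png

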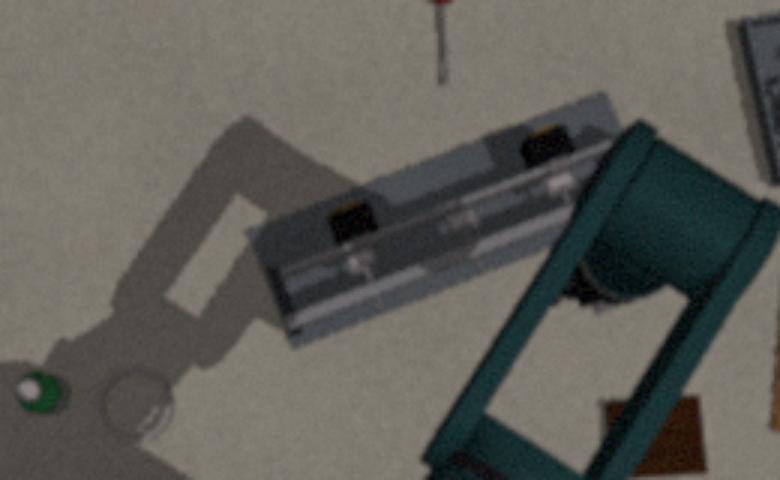

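Run:
```python
from h import *
p=ctrl.snapshot("wrist");K=np.array([[p["fx"],0,p["cx"]],[0,p["fy"],p["cy"]],[0,0,1]])
O=np.array([[18,25,30],[18,-25,30],[18,-25,-30],[18,25,-30],[62,0,0],[24,0,0]],float)/1000
I=np.array([[254,334],[394,334],[386,170],[259.5,170],[322,190],[322,237]],float)
g=np.array(p["R"])
for n in(4,6):
    ok,r,t=cv2.solvePnP(O[:n],I[:n],K,None,flags=cv2.SOLVEPNP_SQPNP);M=g.T@cv2.Rodrigues(r)[0]
    e=cv2.projectPoints(O,r,t,K,None)[0][:,0]-I
    print(n,"elev",np.degrees(np.arcsin(M[2,0])),M[:,0].round(2),"centre",(g.T@(t[:,0]-p["t"])).round(3),np.abs(e).max(1).round(1))
s=ctrl.observe();print(s["clock"],np.abs(s["qvel"]).max(),s["tcp_pos"])
```

```text
4 elev 63.453717099649936 [0.42 0.17 0.89] centre [ 0.421 -0.172  0.388] [ 0.8  0.9  1.1  0.7 47.  10. ]
6 elev 51.82769921956035 [0.57 0.24 0.79] centre [ 0.42  -0.172  0.391] [6.4 5.3 0.8 0.9 3.2 1.4]
10.6 0.008467773710787397 [ 0.41225688 -0.17534251  0.54887427]
```

```bash
python3 -c "
from cell import ctrl
print(ctrl.sign_off())"
```

```text
the job is handed in; nothing more can be done
None
```

The shaft movement was lifted straight off the rail, tipped by pressing its shaft down on the rack's guide bar, and handed in at about 10.6 s with the shaft up at about 51° (measured from the shaft; a rougher case-edge fit gave 63°), gripped at about 127 N, its case centre about 39 cm above the bench and clear; the other two movements and the loose things in view look unmoved, though sign-off returned no verdict.

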